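Shut the jar and put jar and dibber away behind the rack lips

TASK

First swing the glass jar's flip-top lid fully shut while the jar stands on the table. Then put both things away: lift the jar over the front lip of the short wooden rack and set it down gently, upright on the rack's floor (never let go of it in the air or knock it over), and lift the bamboo dibber over the lip of the long wooden rack so that it lies flat on that rack's floor beside the clay pot. Leave the clay pot, the wooden tamper and the yellow tray where they are.

Things in the scene. Friction and masses are not known exactly. Their poses are not given: they have to be found in the camera images.
- jar: loose round glass jar, upright on the table, 56 mm across and 95 mm high to its rim (105 mm with the lid shut), straight-sided up to 86 mm, about 0.35 kg; origin at the centre of its underside, z up, the lid's hinge on its +x side
- jar_lid (a joint): flip-top steel lid of the jar, a disc 52 mm across and 10 mm thick with a small tab opposite the hinge; 0 = shut flat on the rim, 1.57 = standing upright above the hinge, stops at 1.9; starts open at 1.45 to 1.85; a light friction hinge (0.010 N m) that stays where it is left, no spring or latch; shuts by swinging from the jar's +x side towards its -x side
- lid_hinge (a point): point on the lid's hinge axis: in the jar's frame 28 mm to +x and 95 mm up; the axis runs along the jar's y
- lid_centre (a point): centre of the lid's upper face (the face that looks away from the jar), 28 mm from the hinge along the lid; with the lid open this face looks outward, to the jar's +x side
- dibber: loose bamboo dibber lying on the table, a round stick 180 mm long and 22 mm thick, tapering to a point over the last 45 mm at its +x end, about 60 g; x runs along the stick, the origin is below its middle as built but turns with it if it rolls
- dibber_mid (a point): middle of the dibber, on its axis
- dibber_butt (a point): on the dibber's axis, 5 mm from its blunt end
- dibber_point (a point): on the dibber's axis, 5 mm from its pointed end
- short_rack: fixed short teak rack on the table, 174 mm wide (y) and 108 mm deep (x) outside, 150 by 84 mm inside; floor board 15 mm thick; the front lip (at -x, towards the robot) and the ends are 12 mm thick and stand 45 mm above its floor (top at 60 mm), the back (+x) 60 mm above its floor (top at 75 mm); origin at the centre of its underside, midway between lip and back
- long_rack: fixed long teak rack, the same as the short one but 314 mm wide outside and 290 mm inside (along y); a clay pot stands in it near its +y end
- clay_pot: bystander: small clay pot, 64 mm across and 62 mm high, standing in the long rack near its +y end; origin at the centre of its underside
- tamper: bystander: wooden pot tamper standing on the table, a disc 64 mm across with an upright handle, 104 mm high in all; origin at the centre of its underside
- plant_tray: bystander: yellow plastic plant tray, 360 by 220 by 35 mm, on the table at the robot's right; origin at the centre of its underside

How it is judged:
On the way:
1. the lid is shut (within 0.1 rad) while the jar stands on the table outside the racks (value of joint jar_lid below 0.1 rad and height (world z) of jar below 0.008 m and angle between jar's own z axis and vertical below 0.1 rad), for 0.2 s.
At the end, for the whole second after the job is handed in: The jar, its lid shut within 0.1 rad, stands upright (within 0.1 rad) and at rest on the floor of the short rack, between its lip and its back; the dibber lies at rest on the floor of the long rack, between its lip and its back, both ends within 10 mm of lying flat on the floor (value of joint jar_lid below 0.1 rad and angle between jar's own z axis and vertical below 0.1 rad and x of jar in the frame of short_rack between -0.03 and 0.03 m and y of jar in the frame of short_rack between -0.06 and 0.06 m and z of jar in the frame of short_rack between 0.01 and 0.02 m and linear speed of jar below 0.02 m/s and x of dibber_butt in the frame of long_rack between -0.042 and 0.042 m and x of dibber_point in the frame of long_rack between -0.042 and 0.042 m and y of dibber_mid in the frame of long_rack between -0.145 and 0.145 m and z of each of dibber_butt, dibber_point in the frame of long_rack below 0.036 m and z of dibber_mid in the frame of long_rack above 0.018 m and linear speed of dibber below 0.03 m/s); the robot touches nothing.
It fails at once if the jar is let go in the air or left perched (no finger on it while its underside is more than 33 mm above the table, 18 mm above a rack's floor) (height (world z) of jar above 0.033 m and contact force between the fingers and jar below 0.02 N).
It fails at once if the jar is tipped more than 0.6 rad (angle between jar's own z axis and vertical above 0.6 rad).
It fails at once if the clay pot is moved more than 30 mm or tipped (distance of clay_pot from where it was at the start of the episode above 0.03 m or angle between clay_pot's own z axis and vertical above 0.4 rad).
It fails at once if the tamper is moved more than 30 mm or tipped (distance of tamper from where it was at the start of the episode above 0.03 m or angle between tamper's own z axis and vertical above 0.4 rad).
It fails at once if the yellow tray is moved more than 30 mm (distance of plant_tray from where it was at the start of the episode above 0.03 m).
It also fails if it takes over 72 s, if anything falls off the work surface, if the arm or the gripper's body presses on something with over 40 N, if the wrist force passes 120 N, or if a joint passes its speed limit or range.

ROBOT

A 6-joint arm with a two-finger parallel gripper is mounted at the origin on the work surface. World frame = base frame: x ahead of the robot, y to its left, z up, the work surface at z = 0. Lengths are in m, angles in rad, forces in N, time in s.
With the tool pointing down it reaches from about 0.35 to 0.775 m from the base axis. Payload 5.5 kg.
Tool frame: the origin (TCP) lies on the centre line of the jaws, within the pads' length; the fingertips stand 8 mm ahead of it and the grasp point (between the pads) lies 11 mm behind it; z points along the fingers, y is the direction in which the jaws open and shut (so a half turn about z gives the same grasp; the last joint's range is limited). The gripper opens to 85 mm and grips with 20 to 120 N. Pads are 22 mm wide; open, the fingers measure 114 mm over their backs; the gripper's body (76 mm by 85 mm) begins 54 mm behind the grasp point. The pads swing forward as they close: fully open they stand 13 mm farther back than shut.
Start: joints at [-1.482, 0.313, 0.046, 1.304, 0, 1.431], TCP at [0.13, -0.56, 0.239] pointing down, gripper open.
Joint ranges: [-2.76, 2.76], [-0.86, 1.69], [-1.03, 1.26], [-2.2, 2.34], [-1.47, 1.5], [-3.14, 3.14]. Speed limits (rad/s): [2.57, 2.57, 3.14, 3.14, 3.14, 3.14].

INTERFACE

Orientations are given as a unit quaternion [w, x, y, z].
In Python, from workcell import env gives the robot as it stands. The module is installed in compiled form; this text tells all that it offers.
- The arm moves only by the tool play_rows, never from a script. Its argument "steps" is a list of rows, each an object with "claw": the closure in counts, from 0 (fully open) to 255 (shut); "dp": the shift along the tool's x, y, z in m, a list of three; "angular": the turn, a rotation vector about the tool's x, y, z in degrees, a list of three. In form: [{"claw": claw, "dp": [dx, dy, dz], "angular": [wx, wy, wz]}, ...]. A call has exactly 8 rows; each row shifts and turns the commanded pose from where the row before left it, along the tool's axes as they then stand; what a row does not reach is not made up. A row lasts 1/12 s, in which the tool goes at most 41.7 mm and 7.16 degrees, less where a joint would pass 70% of its speed; a pose out of reach is approached as far as the arm can. A call is refused whole if a number of a shift passes 0.0417 or a number of a turn 7.16, either way. A call with a gripper value outside its range is refused whole. The fingers move at their own pace and stop on an object; "force" is the grip in N (left out, the last holds). Time passes only in rows, so rows that do not move let the fingers close, or fill a call up. It gives the time, the measured TCP pose, the force and the opening at its end, in the units of the state.
- env.get_state(): the state, without advancing time (a new reading comes with each control period).
- env.read_camera(name): name is "scene" or "side" or "wrist"; returns (picture, depth): 480x640x3 uint8, red, green, blue; 480x640 float32, m along the optical axis (not along the pixel's ray), 0 where there is no reading.
- env.calibration(name): a dict with "fx", "fy", "cx", "cy" (pixels), "world_from_camera" (4x4, takes a point from camera to world coordinates); the wrist camera has in their place "hand_eye" (4x4, takes a point from camera to tool coordinates, whose origin is the TCP and whose axes are the flange's). Camera axes: x right, y down, z forward; pixel columns grow to the right and rows downward; lengths in m; the calibration is good to about 2 mm. A picture is of the moment at which its call begins: read the wrist's pose just before it. calibration takes no time and is no camera call.
- env.hand_in(): hands the job in, once; it reports no verdict.
The state is a dict: "clock": time; "joint_pos": joint angles; "qvel": joint speeds; "tau": joint torques, N m; "tcp_pos": TCP position; "orientation": TCP orientation; "wrist_force": force on the tool from outside, world axes, zero at the start; "ft_torque": the same for the moment, N m; "finger_gap": finger opening in m.
Only numpy, scipy, OpenCV 4.12 (cv2) and the standard library are available. Lean on these libraries where they do the work, as an engineer would, in place of code of your own. Each camera call takes 0.05 s, during which the arm holds its last target. There are 200 camera calls.

## Working session

There is one attempt and no reset: what is moved stays moved. The work goes in short steps, Python scripts to look and compute and a tool call to move; the robot and the scene stay as the last step left them, time stands still between calls to the robot, and variables do not carry over. Pictures are saved under pics/ and viewed, about 8 in all and at most 12, crops included, and the job is handed in when it is done.

Besides the shell and the picture viewer there is one more tool, called after "Call:" as name(argument=value, ...) on one line, values as JSON. play_rows: Moves the arm, as the interface text tells. Its arguments: {"type":"object","properties":{"steps":{"type":"array","items":{"type":"object","properties":{"claw":{"type":"number"},"dp":{"type":"array","items":{"type":"number"}},"angular":{"type":"array","items":{"type":"number"}}}}},"force":{"type":"number"}},"required":["steps"]}

```bash
mkdir -p pics; cat > h.py <<'E'
import numpy as np, cv2
from workcell import env
from scipy.spatial.transform import Rotation as R
def cam(n):
    s=env.get_state(); im,d=env.read_camera(n); c=env.calibration(n)
    if 'world_from_camera' in c: T=np.array(c['world_from_camera'])
    else:
        q=s['orientation']; W=np.eye(4); W[:3,:3]=R.from_quat([q[1],q[2],q[3],q[0]]).as_matrix(); W[:3,3]=s['tcp_pos']
        T=W@np.array(c['hand_eye'])
    v,u=np.mgrid[:480,:640]
    P=np.stack([(u-c['cx'])/c['fx']*d,(v-c['cy'])/c['fy']*d,d],-1)@T[:3,:3].T+T[:3,3]
    P[d==0]=np.nan
    return im,d,P,T,c
def save(n,im): cv2.imwrite('pics/%s.png'%n,im[:,:,::-1])
E
python3 - <<'E'
from h import *
for n in('scene','side'):
    im,d,P,T,c=cam(n); save(n+'1',im); np.savez(n+'1.npz',im=im,P=P); print(n,T[:3,3].round(3),T[:3,2].round(2),c['fx'])
s=env.get_state(); print(s)
print(env.calibration('wrist'))
E
```

```text
scene [0.865 0.583 1.366] [-0.24 -0.46 -0.85] 586.8718292726647
side [0.184 0.627 0.572] [ 0.34 -0.78 -0.52] 437.76919272684097
{'clock': 0.1, 'joint_pos': array([-1.48159783e+00,  3.13942949e-01,  4.51211959e-02,  1.30358428e+00,
        2.57699768e-05,  1.43116929e+00]), 'qvel': array([ 0.00040939, -0.00201273,  0.00278513,  0.00040855, -0.0011249 ,
        0.00100976]), 'tau': array([ 2.87468392e-03, -4.81723809e+01,  2.99244457e+01,  1.27397847e-02,
       -7.91003640e-05, -7.56820015e-06]), 'tcp_pos': array([ 0.13037452, -0.5595929 ,  0.23849967]), 'orientation': array([-8.04270709e-04,  9.93461676e-01,  1.14163265e-01,  3.31724787e-05]), 'wrist_force': array([ 0.07085494, -0.40137786,  0.73071703]), 'ft_torque': array([ 0.00325285, -0.00422169, -0.01221318]), 'finger_gap': 0.08526273143861554}
{'fx': 415.0503892297059, 'fy': 415.0503892297059, 'cx': 319.07404376991957, 'cy': 236.58289817979474, 'hand_eye': array([[-8.10352616e-04, -9.60230871e-01, -2.79206047e-01,
         7.12159339e-02],
       [ 9.99999659e-01, -7.34301428e-04, -3.76974066e-04,
        -7.79111378e-04],
       [ 1.56960737e-04, -2.79206258e-01,  9.60231139e-01,
        -1.33515218e-01],
       [ 0.00000000e+00,  0.00000000e+00,  0.00000000e+00,
         1.00000000e+00]])}
```

View pics/scene1.png

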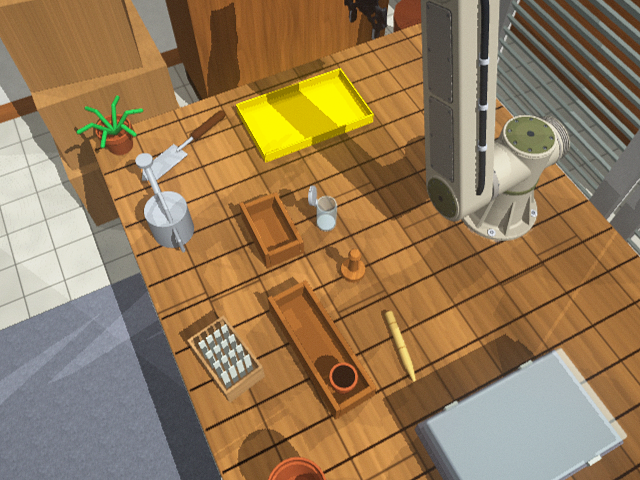

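View pics/side1.png

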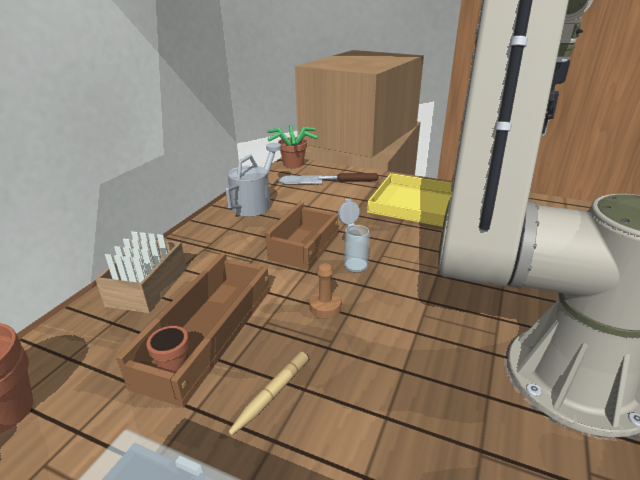

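The scene view shows the jar at (326,213) with its lid open at (311,195), the tamper at (353,265) and the dibber from (388,312) to its point at (412,378). The short rack is near (271,230), and the long rack near (322,345) with the pot at (343,377). Next I'll measure them.

```bash
python3 - <<'E'
from h import *
for n in('scene','side'):
    z=np.load(n+'1.npz'); P=z['P']; im=z['im'].astype(int)
    print(n)
    def q(name,box,zr,rect=True,mask=None):
        u0,u1,v0,v1=box; p=P[v0:v1,u0:u1].reshape(-1,3); c=im[v0:v1,u0:u1].reshape(-1,3)
        k=(p[:,2]>zr[0])&(p[:,2]<zr[1])
        p=p[k]
        if len(p)<3: print(name,'none');return
        r=cv2.minAreaRect(p[:,:2].astype(np.float32))
        print(name,len(p),'mean',p.mean(0).round(3),'min',p.min(0).round(3),'max',p.max(0).round(3),'rect',np.round(r[0],3),np.round(r[1],3),round(r[2],1))
    if n=='scene':
        q('jar',(300,345,180,235),(.02,.2)); q('jarlow',(312,345,190,235),(.02,.09)); q('lid',(300,345,180,235),(.1,.2))
        q('jar rim',(312,345,190,235),(.09,.1))
        q('tamper',(335,370,245,285),(.008,.2)); q('tamptop',(335,370,245,285),(.09,.2)); q('dib',(375,425,300,390),(.006,.05))
        q('short',(235,308,185,272),(.05,.08)); q('sh lip',(235,308,185,272),(.055,.065)); q('sh back',(235,308,185,272),(.07,.08))
        q('long',(260,380,275,420),(.055,.08)); q('pot',(325,360,360,395),(.06,.09)); q('lg back',(260,380,275,420),(.071,.08))
        q('tray',(230,380,65,165),(.02,.06))
    else:
        q('lid',(335,365,195,232),(.1,.2)); q('jar',(340,375,222,275),(.02,.1)); q('tamp',(305,345,260,320),(.005,.2)); q('dib',(225,315,345,440),(.006,.05))
        q('short',(262,345,200,270),(.055,.08)); q('long',(120,275,250,405),(.055,.08))
E
```

```text
scene
jar 739 mean [ 0.461 -0.162  0.077] min [ 0.426 -0.203  0.02 ] max [ 0.501 -0.129  0.155] rect [ 0.459 -0.166] [0.06  0.074] 47.7
jarlow 502 mean [ 0.454 -0.157  0.059] min [ 0.426 -0.19   0.02 ] max [ 0.482 -0.129  0.09 ] rect [ 0.452 -0.159] [0.059 0.054] 33.1
lid 152 mean [ 0.484 -0.18   0.129] min [ 0.462 -0.203  0.1  ] max [ 0.501 -0.162  0.155] rect [ 0.481 -0.181] [0.054 0.022] 45.7
jar rim 85 mean [ 0.457 -0.16   0.093] min [ 0.427 -0.186  0.09 ] max [ 0.482 -0.134  0.099] rect [ 0.455 -0.16 ] [0.055 0.051] 0.6
tamper 559 mean [0.463 0.009 0.043] min [ 0.428 -0.028  0.008] max [0.492 0.035 0.107] rect [0.46  0.006] [0.064 0.06 ] 62.0
tamptop 118 mean [0.461 0.006 0.099] min [ 0.444 -0.01   0.09 ] max [0.476 0.021 0.107] rect [0.461 0.005] [0.028 0.03 ] 36.5
dib 634 mean [0.456 0.234 0.017] min [0.345 0.147 0.006] max [0.544 0.346 0.027] rect [0.453 0.23 ] [0.219 0.115] 56.7
short 984 mean [ 0.603 -0.188  0.062] min [ 0.544 -0.283  0.05 ] max [ 0.655 -0.102  0.08 ] rect [ 0.599 -0.192] [0.181 0.11 ] 89.2
sh lip 516 mean [ 0.584 -0.185  0.059] min [ 0.544 -0.282  0.055] m
[... 760 characters left out ...]
.1  ] max [ 0.498 -0.165  0.154] rect [ 0.478 -0.188] [0.052 0.02 ] 46.4
jar 971 mean [ 0.446 -0.154  0.065] min [ 0.421 -0.194  0.02 ] max [ 0.48  -0.134  0.1  ] rect [ 0.451 -0.164] [0.055 0.061] 43.1
tamp 1108 mean [0.457 0.002 0.042] min [ 0.425 -0.151  0.005] max [0.552 0.033 0.104] rect [ 0.489 -0.057] [0.088 0.194] 17.9
dib 1377 mean [0.449 0.235 0.018] min [0.425 0.144 0.006] max [0.575 0.32  0.024] rect [0.486 0.238] [0.152 0.169] 10.6
short 987 mean [ 0.603 -0.182  0.063] min [ 0.474 -0.287  0.055] max [0.652 0.002 0.08 ] rect [ 0.577 -0.162] [0.177 0.278] 26.4
long 5538 mean [0.663 0.184 0.067] min [ 0.565 -0.009  0.055] max [0.891 0.312 0.08 ] rect [0.73  0.158] [0.31  0.318] 4.0
```

```bash
python3 - <<'E'
from h import *
for n in('scene','side'):
    P=np.load(n+'1.npz')['P'].reshape(-1,3)
    def b(x0,x1,y0,y1,z0,z1): 
        return P[(P[:,0]>x0)&(P[:,0]<x1)&(P[:,1]>y0)&(P[:,1]<y1)&(P[:,2]>z0)&(P[:,2]<z1)]
    def r(nm,p):
        q=cv2.minAreaRect(p[:,:2].astype(np.float32)); print(n,nm,len(p),np.round(q[0],4),np.round(q[1],3),round(q[2],2),p[:,2].max().round(3))
    d=b(.4,.52,.12,.35,.010,.03); r('dib',d); 
    c=d[:,:2].mean(0); u=np.linalg.svd(d[:,:2]-c,full_matrices=False)[2][0]; t=(d[:,:2]-c)@u; print('axis',u,'ends',c+u*t.min(),c+u*t.max(),'mid',c+u*(t.min()+t.max())/2)
    r('long lip',b(.56,.69,-.02,.33,.056,.066)); r('long back',b(.56,.69,-.02,.33,.0715,.08))
    p=b(.595,.665,.21,.31,.06,.067+.003) if 0 else b(.58,.64,.2,.3,.062,.1); r('pot',p)
    r('short',b(.53,.67,-.3,-.09,.056,.08)); r('long',b(.56,.69,-.02,.33,.056,.082))
    l=b(.45,.51,-.215,-.155,.103,.16); c=l.mean(0); w,V=np.linalg.eigh(np.cov((l-c).T)); nrm=V[:,0]; print('lid c',c.round(4),'normal',nrm.round(3),'yaw',np.degrees(np.arctan2(nrm[1],nrm[0])).round(1), l[:,2].max())
E
```

```text
scene dib 579 [0.4473 0.2371] [0.178 0.039] 80.32 0.027
axis [0.1821948  0.98326245] ends [0.43961254 0.14822207] [0.47204447 0.32324956] mid [0.4558285  0.23573582]
scene long lip 958 [0.6331 0.1553] [0.109 0.316] 3.75 0.066
scene long back 1031 [0.6449 0.1567] [0.086 0.312] 4.24 0.08
scene pot 513 [0.6103 0.2502] [0.097 0.059] 89.4 0.086
scene short 752 [ 0.5994 -0.1916] [0.18  0.109] 89.35 0.08
scene long 2265 [0.6331 0.1553] [0.109 0.316] 3.78 0.082
lid c [ 0.4844 -0.1797  0.1304] normal [ 0.699 -0.667 -0.257] yaw -43.6 0.1546737733037773
side dib 1305 [0.4512 0.232 ] [0.18  0.022] 78.73 0.024
axis [0.19378653 0.98104372] ends [0.43110489 0.14430505] [0.46594292 0.32067246] mid [0.4485239  0.23248876]
side long lip 2152 [0.6293 0.1512] [0.109 0.317] 3.44 0.066
side long back 1815 [0.6422 0.1523] [0.087 0.315] 4.26 0.08
side pot 1009 [0.6155 0.2579] [0.049 0.077] 0.01 0.08
side short 913 [ 0.5959 -0.197 ] [0.18 0.11] 89.12 0.078
side long 4411 [0.6305 0.1509] [0.11  0.317] 3.97 0.08
lid c [ 0.478  -0.1848  0.1265] normal [ 0.742 -0.637 -0.211] yaw -40.7 0.15360323050141583
```

Call:
play_rows(force=40, steps=[{"claw": 255,"dp": [0,0,0],"angular": [0,0,-6.68]},{"claw": 255,"dp": [0,0,0],"angular": [0,0,-6.68]},{"claw": 255,"dp": [0,0,0],"angular": [0,0,-6.68]},{"claw": 255,"dp": [0,0,0],"angular": [0,0,-6.68]},{"claw": 255,"dp": [0,0,0],"angular": [0,0,-6.68]},{"claw": 255,"dp": [0.036,0.0024,0],"angular": [0,0,0]},{"claw": 255,"dp": [0.036,0.0024,0],"angular": [0,0,0]},{"claw": 255,"dp": [0.036,0.0024,0],"angular": [0,0,0]}])

```text
clock: 0.77
tcp_pos: [0.2102, -0.4857, 0.2385]
orientation: [-0.001, 0.919, 0.394, 0.0]
wrist_force: [0.8, -0.6, 0.2]
finger_gap: -0.0003
```

Call:
play_rows(steps=[{"claw": 255,"dp": [0.036,0.0024,0],"angular": [0,0,0]},{"claw": 255,"dp": [0.036,0.0024,0],"angular": [0,0,0]},{"claw": 255,"dp": [0.036,0.0024,0],"angular": [0,0,0]},{"claw": 255,"dp": [0.036,0.0024,0],"angular": [0,0,0]},{"claw": 255,"dp": [0.036,0.0024,0],"angular": [0,0,0]},{"claw": 255,"dp": [0.036,0.0024,0],"angular": [0,0,0]},{"claw": 255,"dp": [0.036,0.0024,0],"angular": [0,0,0]},{"claw": 255,"dp": [0.036,0.0024,0],"angular": [0,0,0]}])

```text
clock: 1.43
tcp_pos: [0.423, -0.2893, 0.239]
orientation: [-0.0, 0.919, 0.395, -0.0]
wrist_force: [-0.2, -1.5, -0.1]
finger_gap: 0.0002
```

```bash
cat >> h.py <<'E'
def to(p,yaw=None):
    s=env.get_state(); q=s['orientation']; r=R.from_quat([q[1],q[2],q[3],q[0]]); m=r.as_matrix()
    cy=np.degrees(np.arctan2(m[1,0],m[0,0]))
    print('t %.2f tcp'%s['clock'],s['tcp_pos'].round(4),'yaw %.1f'%cy,'tilt',m[:,2].round(4),'gap %.4f'%s['finger_gap'],'F',s['wrist_force'].round(2),'j6 %.2f'%s['joint_pos'][5])
    if p is not None:
        y=np.radians(cy if yaw is None else yaw); t=R.from_matrix([[np.cos(y),np.sin(y),0],[np.sin(y),-np.cos(y),0],[0,0,-1]])
        print('turn tool',np.degrees((r.inv()*t).as_rotvec()).round(2),'shift after turn',t.inv().apply(np.array(p)-s['tcp_pos']).round(4),'before',r.inv().apply(np.array(p)-s['tcp_pos']).round(4))
E
python3 - <<'E'
from h import *
to([.507,-.212,.133])
im,d,P,T,c=cam('wrist'); save('w1',im); np.savez('w1.npz',im=im,P=P)
l=P.reshape(-1,3); k=(l[:,0]>.42)&(l[:,0]<.52)&(l[:,1]>-.23)&(l[:,1]<-.11)&(l[:,2]>.01)
print(k.sum(), l[k].mean(0) if k.any() else '')
E
```

```text
t 1.43 tcp [ 0.423  -0.2893  0.239 ] yaw 46.5 tilt [-4.e-04  2.e-04 -1.e+00] gap 0.0002 F [-0.16 -1.48 -0.06] j6 1.57
turn tool [-0.03  0.01 -0.  ] shift after turn [0.1139 0.0077 0.106 ] before [0.1139 0.0078 0.106 ]
7254 [ 0.45723786 -0.16886617  0.08810272]
```

View pics/w1.png

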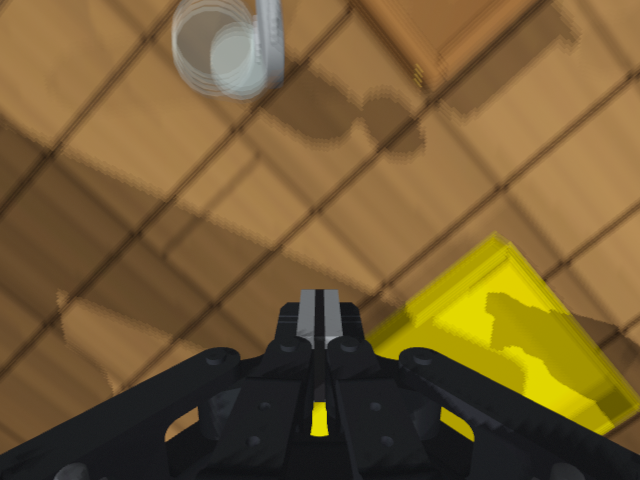

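The wrist view shows the jar at (220,45) with its lid edge-on at (272,40), parallel to the tool's x axis, so the push direction is right.

Call:
play_rows(steps=[{"claw": 255,"dp": [0.038,0.004,0],"angular": [0,0,0]},{"claw": 255,"dp": [0.038,0.004,0],"angular": [0,0,0]},{"claw": 255,"dp": [0.038,0.003,0],"angular": [0,0,0]},{"claw": 255,"dp": [0,0,0],"angular": [0,0,0]},{"claw": 255,"dp": [0,0,0.034],"angular": [0,0,0]},{"claw": 255,"dp": [0,0,0.034],"angular": [0,0,0]},{"claw": 255,"dp": [0,0,0.034],"angular": [0,0,0]},{"claw": 255,"dp": [0,0,0],"angular": [0,0,0]}])

```text
clock: 2.15
tcp_pos: [0.5039, -0.2134, 0.1304]
orientation: [-0.005, 0.919, 0.395, -0.004]
wrist_force: [-1.4, 0.6, -0.1]
finger_gap: 0.0
```

```bash
python3 - <<'E'
from h import *
to(None)
P=np.load('w1.npz')['P'].reshape(-1,3)
k=(P[:,0]>.41)&(P[:,0]<.52)&(P[:,1]>-.23)&(P[:,1]<-.11)
for a,b in((.03,.085),(.088,.1),(.105,.16)):
    p=P[k&(P[:,2]>a)&(P[:,2]<b)]
    if len(p)>5: print(a,len(p),cv2.minAreaRect(p[:,:2].astype(np.float32)),cv2.minEnclosingCircle(p[:,:2].astype(np.float32)),p[:,2].max())
k=(P[:,0]>.5)&(P[:,1]<-.1)&(P[:,1]>-.3)&(P[:,2]>.056)&(P[:,2]<.066); print(P[k].min(0),P[k].max(0))
im,d,Q,T,c=cam('scene'); save('s2',cv2.resize(im[120:280,220:440],None,fx=3,fy=3))
E
```

```text
t 2.15 tcp [ 0.5039 -0.2134  0.1304] yaw 46.5 tilt [-0.0107  0.0063 -0.9999] gap 0.0000 F [-1.43  0.62 -0.08] j6 1.78
0.03 2618 ((0.4503232538700104, -0.16542817652225494), (0.05346541479229927, 0.0513920895755291), 55.72746658325195) ((0.4507322311401367, -0.1647266447544098), 0.027962736785411835) 0.08499987005259951
0.088 1728 ((0.45076364278793335, -0.16505327820777893), (0.05375903844833374, 0.05308225378394127), 10.109819412231445) ((0.4522583782672882, -0.16627369821071625), 0.028588438406586647) 0.09983547414828259
0.105 2056 ((0.4792465567588806, -0.19020512700080872), (0.047216810286045074, 0.016940603032708168), 50.39161682128906) ((0.4776565432548523, -0.1888267993927002), 0.02421998418867588) 0.1539554276981062
[ 0.54195651 -0.28365801  0.05600087] [ 0.63032314 -0.20079364  0.06137446]
```

View pics/s2.png

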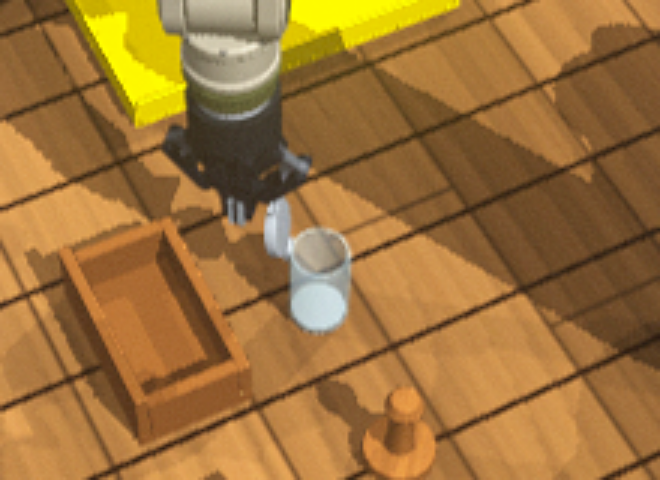

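The finger stands just outside the lid, clear of the rack. I'll sweep it over now.

Call:
play_rows(steps=[{"claw": 255,"dp": [0,-0.011,0],"angular": [0,0,0]},{"claw": 255,"dp": [0,-0.011,0],"angular": [0,0,0]},{"claw": 255,"dp": [0,-0.011,0],"angular": [0,0,0]},{"claw": 255,"dp": [0,-0.01,0],"angular": [0,0,0]},{"claw": 255,"dp": [0,-0.01,0],"angular": [0,0,0]},{"claw": 255,"dp": [0,-0.01,0.002],"angular": [0,0,0]},{"claw": 255,"dp": [0,-0.005,0.004],"angular": [0,0,0]},{"claw": 255,"dp": [0,-0.005,0.005],"angular": [0,0,0]}])

```text
clock: 2.87
tcp_pos: [0.4558, -0.1657, 0.1272]
orientation: [0.001, 0.919, 0.395, 0.001]
wrist_force: [-0.8, -0.5, -0.5]
finger_gap: -0.0001
```

```bash
python3 - <<'E'
from h import *
to([.4515,-.163,.112])
im,d,Q,T,c=cam('side'); save('s3',cv2.resize(im[150:300,270:450],None,fx=3,fy=3))
E
```

```text
t 2.87 tcp [ 0.4558 -0.1657  0.1272] yaw 46.5 tilt [ 0.0019 -0.0012 -1.    ] gap -0.0001 F [-0.75 -0.5  -0.51] j6 1.82
turn tool [ 0.13 -0.03 -0.  ] shift after turn [-0.001  -0.005   0.0152] before [-0.001  -0.005   0.0152]
```

View pics/s3.png

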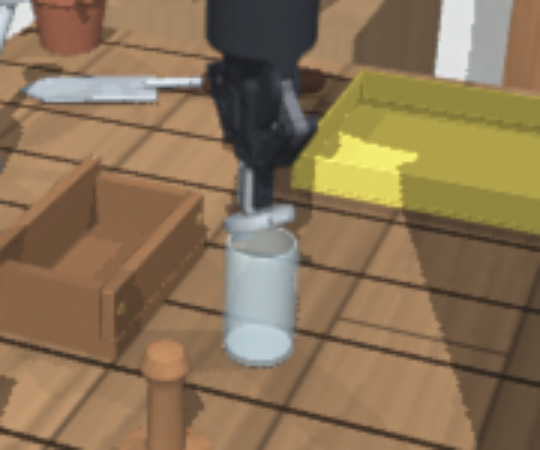

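The side view shows the lid leaning over the rim with the finger on it and the jar upright. I'll press it down gently.

Call:
play_rows(steps=[{"claw": 255,"dp": [0,-0.002,0.003],"angular": [0,0,0]},{"claw": 255,"dp": [0,-0.002,0.003],"angular": [0,0,0]},{"claw": 255,"dp": [0,-0.001,0.003],"angular": [0,0,0]},{"claw": 255,"dp": [0,0,0.003],"angular": [0,0,0]},{"claw": 255,"dp": [0,0,0.002],"angular": [0,0,0]},{"claw": 255,"dp": [0,0,0.001],"angular": [0,0,0]},{"claw": 255,"dp": [0,0,0],"angular": [0,0,0]},{"claw": 255,"dp": [0,0,0],"angular": [0,0,0]}])

```text
clock: 3.58
tcp_pos: [0.4528, -0.1626, 0.1129]
orientation: [0.001, 0.919, 0.395, 0.001]
wrist_force: [-2.8, 2.4, 13.5]
finger_gap: -0.0002
```

13.5 N of upward force with the TCP at z = 0.113 puts the fingertips at z = 0.105, which is the height of a shut lid. I'll raise, turn and open.

Call:
play_rows(steps=[{"claw": 255,"dp": [0,0,-0.03],"angular": [0,0,0]},{"claw": 255,"dp": [0,0,-0.04],"angular": [0,0,0]},{"claw": 0,"dp": [0,0,-0.03],"angular": [0,0,6.6]},{"claw": 0,"dp": [0,0,0],"angular": [0,0,6.6]},{"claw": 0,"dp": [0,0,0],"angular": [0,0,6.6]},{"claw": 0,"dp": [0,0,0],"angular": [0,0,6.6]},{"claw": 0,"dp": [0,0,0],"angular": [0,0,6.6]},{"claw": 0,"dp": [0,0,0],"angular": [0,0,6.6]}])

```text
clock: 4.25
tcp_pos: [0.4522, -0.1623, 0.2112]
orientation: [0.0, 0.998, 0.057, 0.0]
wrist_force: [-0.5, -0.6, -0.6]
finger_gap: 0.0724
```

Call:
play_rows(steps=[{"claw": 0,"dp": [0,0,0],"angular": [0,0,6.6]},{"claw": 0,"dp": [0,0,0],"angular": [0,0,0]},{"claw": 0,"dp": [0,0,0],"angular": [0,0,0]},{"claw": 0,"dp": [0,0,0],"angular": [0,0,0]},{"claw": 0,"dp": [0,0,0],"angular": [0,0,0]},{"claw": 0,"dp": [0,0,0],"angular": [0,0,0]},{"claw": 0,"dp": [0,0,0],"angular": [0,0,0]},{"claw": 0,"dp": [0,0,0],"angular": [0,0,0]}])

```text
clock: 4.92
tcp_pos: [0.452, -0.1621, 0.2113]
orientation: [0.0, 1.0, 0.003, 0.0]
wrist_force: [-0.4, 0.3, -1.2]
finger_gap: 0.0857
```

```bash
python3 - <<'E'
from h import *
to([.4515,-.163,.06],0)
ims=[]
for n in ('scene','side','wrist'):
    im,d,P,T,c=cam(n); P=P.reshape(-1,3)
    k=(P[:,0]>.41)&(P[:,0]<.52)&(P[:,1]>-.23)&(P[:,1]<-.11)
    for a,b in((.03,.085),(.097,.12),(.12,.16)):
        p=P[k&(P[:,2]>a)&(P[:,2]<b)]
        if len(p)>5: 
            m=cv2.minEnclosingCircle(p[:,:2].astype(np.float32)); print(n,a,len(p),np.round(m[0],4),round(m[1],4),p[:,2].max().round(4))
    if n=='side': ims.append(cv2.resize(im[170:290,290:450],(480,360)))
    if n=='wrist': ims.append(cv2.resize(im,(480,360)))
save('s4',np.vstack(ims)[:600] if 0 else cv2.resize(np.hstack(ims),(800,300)))
E
```

```text
t 4.92 tcp [ 0.452  -0.1621  0.2113] yaw 0.3 tilt [ 0.e+00 -1.e-04 -1.e+00] gap 0.0857 F [-0.44  0.28 -1.25] j6 2.62
turn tool [ 0.   -0.    0.34] shift after turn [-0.0005  0.0009  0.1513] before [-0.0005  0.0009  0.1513]
scene 0.03 234 [ 0.4548 -0.1597] 0.0299 0.085
scene 0.097 283 [ 0.4514 -0.1606] 0.0316 0.111
side 0.03 533 [ 0.4487 -0.1614] 0.028 0.0849
side 0.097 286 [ 0.4468 -0.1635] 0.0307 0.1078
wrist 0.03 665 [ 0.4588 -0.1639] 0.0278 0.085
wrist 0.097 5691 [ 0.4501 -0.1637] 0.0316 0.1061
```

View pics/s4.png

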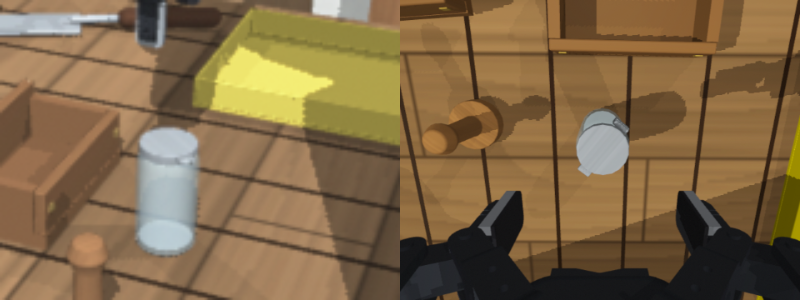

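The lid is shut flat, as both halves show: jar top at (168,140) on the left and (603,147) on the right. I'll descend and grasp.

Call:
play_rows(force=40, steps=[{"claw": 0,"dp": [-0.0015,0,0.026],"angular": [0,0,0.3]},{"claw": 0,"dp": [0,0,0.026],"angular": [0,0,0]},{"claw": 0,"dp": [0,0,0.026],"angular": [0,0,0]},{"claw": 0,"dp": [0,0,0.026],"angular": [0,0,0]},{"claw": 0,"dp": [0,0,0.026],"angular": [0,0,0]},{"claw": 0,"dp": [0,0,0.026],"angular": [0,0,0]},{"claw": 0,"dp": [0,0,0],"angular": [0,0,0]},{"claw": 60,"dp": [0,0,0],"angular": [0,0,0]}])

```text
clock: 5.73
tcp_pos: [0.4493, -0.1615, 0.0545]
orientation: [-0.001, 1.0, 0.0, -0.002]
wrist_force: [-0.2, 0.7, -1.0]
finger_gap: 0.0756
```

Call:
play_rows(steps=[{"claw": 80,"dp": [0,0,0],"angular": [0,0,0]},{"claw": 120,"dp": [0,0,0],"angular": [0,0,0]},{"claw": 150,"dp": [0,0,0],"angular": [0,0,0]},{"claw": 200,"dp": [0,0,0],"angular": [0,0,0]},{"claw": 255,"dp": [0,0,0],"angular": [0,0,0]},{"claw": 255,"dp": [0,0,0],"angular": [0,0,0]},{"claw": 255,"dp": [0,0,0],"angular": [0,0,0]},{"claw": 255,"dp": [0,0,0],"angular": [0,0,0]}])

```text
clock: 6.4
tcp_pos: [0.452, -0.1635, 0.0575]
orientation: [0.002, 1.0, -0.0, 0.002]
wrist_force: [-0.6, -2.1, 6.2]
finger_gap: 0.0531
```

```bash
python3 - <<'E'
from h import *
to([.5965,-.194,.071],0)
E
```

```text
t 6.40 tcp [ 0.452  -0.1635  0.0575] yaw -0.0 tilt [ 0.0036 -0.003  -1.    ] gap 0.0531 F [-0.58 -2.13  6.17] j6 2.63
turn tool [ 0.17 -0.21 -0.01] shift after turn [ 0.1445  0.0305 -0.0135] before [ 0.1445  0.0306 -0.0129]
```

Call:
play_rows(steps=[{"claw": 255,"dp": [0,0,-0.012],"angular": [0,0,0]},{"claw": 255,"dp": [0,0,-0.018],"angular": [0,0,0]},{"claw": 255,"dp": [0,0,-0.02],"angular": [0,0,0]},{"claw": 255,"dp": [0,0,-0.02],"angular": [0,0,0]},{"claw": 255,"dp": [0,0,-0.012],"angular": [0,0,0]},{"claw": 255,"dp": [0,0,-0.006],"angular": [0,0,0]},{"claw": 255,"dp": [0,0,0],"angular": [0,0,0]},{"claw": 255,"dp": [0,0,0],"angular": [0,0,0]}])

```text
clock: 7.07
tcp_pos: [0.4504, -0.162, 0.1432]
orientation: [0.0, 1.0, 0.0, 0.0]
wrist_force: [-0.0, -0.1, -3.3]
finger_gap: 0.0534
```

Call:
play_rows(steps=[{"claw": 255,"dp": [0.01,0.002,0],"angular": [0,0,0]},{"claw": 255,"dp": [0.02,0.004,0],"angular": [0,0,0]},{"claw": 255,"dp": [0.025,0.005,0],"angular": [0,0,0]},{"claw": 255,"dp": [0.03,0.006,0],"angular": [0,0,0]},{"claw": 255,"dp": [0.03,0.006,0],"angular": [0,0,0]},{"claw": 255,"dp": [0.02,0.005,0],"angular": [0,0,0]},{"claw": 255,"dp": [0.01,0.0025,0],"angular": [0,0,0]},{"claw": 255,"dp": [0,0,0],"angular": [0,0,0]}])

```text
clock: 7.73
tcp_pos: [0.5978, -0.1931, 0.141]
orientation: [-0.0, 1.0, 0.0, -0.0]
wrist_force: [0.8, -0.6, -2.9]
finger_gap: 0.0535
```

```bash
python3 - <<'E'
from h import *
to([.5965,-.194,.0705],0)
im,d,P,T,c=cam('side'); a=cv2.resize(im[130:300,230:430],(600,510))
P=P.reshape(-1,3); k=(abs(P[:,0]-.597)<.05)&(abs(P[:,1]+.194)<.05)&(P[:,2]>.07); p=P[k]; print(p.min(0),p.max(0))
save('s5',a)
E
```

```text
t 7.73 tcp [ 0.5978 -0.1931  0.141 ] yaw 0.0 tilt [-4.e-04  4.e-04 -1.e+00] gap 0.0535 F [ 0.77 -0.63 -2.94] j6 2.70
turn tool [-0.03  0.02  0.04] shift after turn [-0.0013  0.0009  0.0705] before [-0.0013  0.001   0.0705]
[ 0.54702262 -0.24384802  0.07005583] [ 0.64699762 -0.14402768  0.53525445]
```

View pics/s5.png

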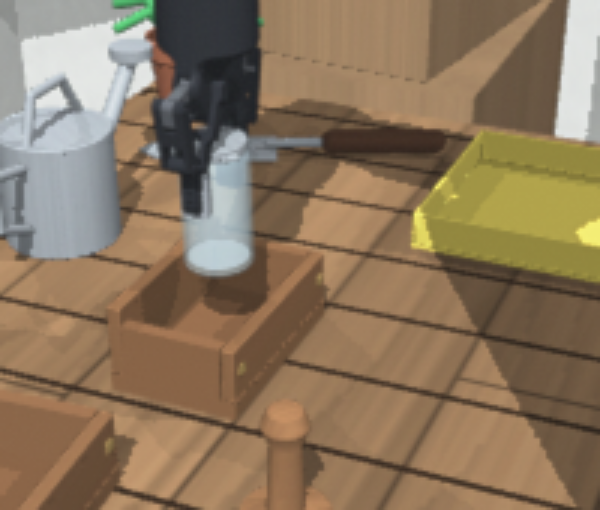

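The jar is held upright over the rack, its base at (220,262). I'll lower it.

Call:
play_rows(steps=[{"claw": 255,"dp": [-0.001,0,0.01],"angular": [0,0,0]},{"claw": 255,"dp": [0,0,0.014],"angular": [0,0,0]},{"claw": 255,"dp": [0,0,0.014],"angular": [0,0,0]},{"claw": 255,"dp": [0,0,0.012],"angular": [0,0,0]},{"claw": 255,"dp": [0,0,0.008],"angular": [0,0,0]},{"claw": 255,"dp": [0,0,0.005],"angular": [0,0,0]},{"claw": 255,"dp": [0,0,0.003],"angular": [0,0,0]},{"claw": 255,"dp": [0,0,0],"angular": [0,0,0]}])

```text
clock: 8.45
tcp_pos: [0.5939, -0.1924, 0.0767]
orientation: [-0.0, 1.0, 0.0, -0.0]
wrist_force: [0.2, 0.2, -4.0]
finger_gap: 0.0534
```

Call:
play_rows(steps=[{"claw": 255,"dp": [0,0,0.001],"angular": [0,0,0]},{"claw": 255,"dp": [0,0,0.001],"angular": [0,0,0]},{"claw": 255,"dp": [0,0,0.001],"angular": [0,0,0]},{"claw": 255,"dp": [0,0,0],"angular": [0,0,0]},{"claw": 255,"dp": [0,0,0],"angular": [0,0,0]},{"claw": 255,"dp": [0,0,0],"angular": [0,0,0]},{"claw": 255,"dp": [0,0,0],"angular": [0,0,0]},{"claw": 255,"dp": [0,0,0],"angular": [0,0,0]}])

```text
clock: 9.12
tcp_pos: [0.5945, -0.1926, 0.0744]
orientation: [0.0, 1.0, 0.0, 0.0]
wrist_force: [0.3, 0.1, -2.8]
finger_gap: 0.0533
```

Call:
play_rows(steps=[{"claw": 255,"dp": [0,0,0.001],"angular": [0,0,0]},{"claw": 255,"dp": [0,0,0.001],"angular": [0,0,0]},{"claw": 255,"dp": [0,0,0],"angular": [0,0,0]},{"claw": 255,"dp": [0,0,0],"angular": [0,0,0]},{"claw": 255,"dp": [0,0,0],"angular": [0,0,0]},{"claw": 255,"dp": [0,0,0],"angular": [0,0,0]},{"claw": 255,"dp": [0,0,0],"angular": [0,0,0]},{"claw": 255,"dp": [0,0,0],"angular": [0,0,0]}])

```text
clock: 9.78
tcp_pos: [0.5946, -0.1927, 0.0725]
orientation: [0.0, 1.0, 0.0, 0.0]
wrist_force: [-1.3, 0.0, 0.2]
finger_gap: 0.0532
```

Contact: the jar's weight is now on the rack floor. I'll release slowly and rise.

Call:
play_rows(force=20, steps=[{"claw": 255,"dp": [0,0,0.0005],"angular": [0,0,0]},{"claw": 100,"dp": [0,0,0],"angular": [0,0,0]},{"claw": 80,"dp": [0,0,0],"angular": [0,0,0]},{"claw": 60,"dp": [0,0,0],"angular": [0,0,0]},{"claw": 30,"dp": [0,0,0],"angular": [0,0,0]},{"claw": 0,"dp": [0,0,0],"angular": [0,0,0]},{"claw": 0,"dp": [0,0,0],"angular": [0,0,0]},{"claw": 0,"dp": [0,0,0],"angular": [0,0,0]}])

```text
clock: 10.45
tcp_pos: [0.5944, -0.1926, 0.0716]
orientation: [0.0, 1.0, 0.0, -0.0]
wrist_force: [0.6, 0.4, -1.1]
finger_gap: 0.0854
```

Call:
play_rows(steps=[{"claw": 0,"dp": [0,0,-0.01],"angular": [0,0,0]},{"claw": 0,"dp": [0,0,-0.02],"angular": [0,0,0]},{"claw": 0,"dp": [0,0,-0.03],"angular": [0,0,0]},{"claw": 0,"dp": [0,0,-0.03],"angular": [0,0,0]},{"claw": 0,"dp": [0,0,-0.03],"angular": [0,0,0]},{"claw": 0,"dp": [0,0,-0.02],"angular": [0,0,0]},{"claw": 0,"dp": [0,0,0],"angular": [0,0,0]},{"claw": 0,"dp": [0,0,0],"angular": [0,0,0]}])

```text
clock: 11.12
tcp_pos: [0.5954, -0.193, 0.2141]
orientation: [0.001, 1.0, 0.0, 0.002]
wrist_force: [0.9, 1.1, -0.7]
finger_gap: 0.0858
```

```bash
python3 - <<'E'
from h import *
to([.45,.234,.2],79+0)
for n in ('side','scene','wrist'):
    im,d,P,T,c=cam(n); P=P.reshape(-1,3)
    if n=='side': save('s6',cv2.resize(im[130:300,230:430],(600,510)))
    k=(abs(P[:,0]-.595)<.05)&(abs(P[:,1]+.194)<.05)
    for a,b in ((.078,.1),(.108,.135)):
        p=P[k&(P[:,2]>a)&(P[:,2]<b)]
        if len(p)>5: m=cv2.minEnclosingCircle(p[:,:2].astype(np.float32)); print(n,a,len(p),np.round(m[0],4),round(m[1],4),p[:,2].max().round(4),np.median(p[:,2]))
E
```

```text
t 11.12 tcp [ 0.5954 -0.193   0.2141] yaw 0.0 tilt [ 0.0038 -0.0019 -1.    ] gap 0.0858 F [ 0.89  1.07 -0.74] j6 2.70
turn tool [  0.24  -0.11 -78.99] shift after turn [ 0.3915 -0.2242  0.0141] before [-0.1454 -0.4271  0.0128]
side 0.078 196 [ 0.5895 -0.1875] 0.0272 0.1 0.0889523815816552
side 0.108 264 [ 0.5885 -0.1926] 0.0293 0.1221 0.11923566309418066
scene 0.078 103 [ 0.6157 -0.1891] 0.0458 0.0999 0.09027093045606294
scene 0.108 321 [ 0.594  -0.1901] 0.033 0.1255 0.11748984267682938
wrist 0.078 357 [ 0.6012 -0.1937] 0.0277 0.1 0.0904676102588794
wrist 0.108 6727 [ 0.5934 -0.1928] 0.0326 0.1211 0.1187420301450946
```

View pics/s6.png

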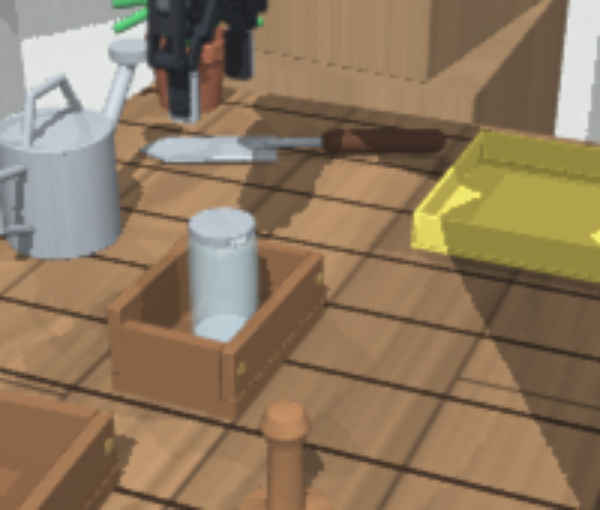

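The jar stands upright in the short rack with its lid shut: lid at (222,222), top measured at 0.119 against 0.120 expected. Next is the dibber: turn, then traverse.

Call:
play_rows(steps=[{"claw": 0,"dp": [0,0,0],"angular": [0,0,-6.6]},{"claw": 0,"dp": [0,0,0],"angular": [0,0,-6.6]},{"claw": 0,"dp": [0,0,0],"angular": [0,0,-6.6]},{"claw": 0,"dp": [0,0,0],"angular": [0,0,-6.6]},{"claw": 0,"dp": [0,0,0],"angular": [0,0,-6.6]},{"claw": 0,"dp": [0,0,0],"angular": [0,0,-6.6]},{"claw": 0,"dp": [0,0,0],"angular": [0,0,-6.6]},{"claw": 0,"dp": [0,0,0],"angular": [0,0,-6.6]}])

```text
clock: 11.93
tcp_pos: [0.5936, -0.1922, 0.2099]
orientation: [-0.001, 0.894, 0.447, -0.001]
wrist_force: [-0.7, 1.5, -0.2]
finger_gap: 0.0853
```

Call:
play_rows(steps=[{"claw": 0,"dp": [0,0,0],"angular": [0,0,-6.6]},{"claw": 0,"dp": [0,0,0],"angular": [0,0,-6.6]},{"claw": 0,"dp": [0,0,0],"angular": [0,0,-6.6]},{"claw": 0,"dp": [0,0,0],"angular": [0,0,-6.6]},{"claw": 0,"dp": [0.02,-0.012,0],"angular": [0,0,0]},{"claw": 0,"dp": [0.03,-0.017,0],"angular": [0,0,0]},{"claw": 0,"dp": [0.03,-0.017,0],"angular": [0,0,0]},{"claw": 0,"dp": [0.03,-0.017,0],"angular": [0,0,0]}])

```text
clock: 12.6
tcp_pos: [0.5516, -0.0716, 0.2098]
orientation: [-0.001, 0.771, 0.637, -0.001]
wrist_force: [0.2, 1.3, -1.1]
finger_gap: 0.0851
```

Call:
play_rows(steps=[{"claw": 0,"dp": [0.033,-0.019,0],"angular": [0,0,0]},{"claw": 0,"dp": [0.033,-0.019,0],"angular": [0,0,0]},{"claw": 0,"dp": [0.033,-0.019,0],"angular": [0,0,0]},{"claw": 0,"dp": [0.033,-0.019,0],"angular": [0,0,0]},{"claw": 0,"dp": [0.02,-0.012,0],"angular": [0,0,0]},{"claw": 0,"dp": [0.01,-0.006,0],"angular": [0,0,0]},{"claw": 0,"dp": [0,0,0],"angular": [0,0,0]},{"claw": 0,"dp": [0,0,0],"angular": [0,0,0]}])

```text
clock: 13.27
tcp_pos: [0.4908, 0.1041, 0.211]
orientation: [-0.0, 0.77, 0.638, -0.001]
wrist_force: [0.7, 0.0, -0.0]
finger_gap: 0.0856
```

```bash
python3 - <<'E'
from h import *
to([.45,.234,.012],79)
im,d,P,T,c=cam('wrist'); save('w7',im); P=P.reshape(-1,3)
np.save('w7.npy',P)
k=(P[:,0]>.38)&(P[:,0]<.54)&(P[:,1]>.12)&(P[:,1]<.37)&(P[:,2]>.009)&(P[:,2]<.035); d=P[k]
if len(d)>10:
    print(len(d),cv2.minAreaRect(d[:,:2].astype(np.float32)),d[:,2].max()); to(None)
k=(P[:,0]>.55)&(P[:,0]<.7)&(P[:,1]>-.05)&(P[:,1]<.35)&(P[:,2]>.056)&(P[:,2]<.066); d=P[k]; print(len(d), d.min(0),d.max(0), cv2.minAreaRect(d[:,:2].astype(np.float32)))
E
```

```text
t 13.27 tcp [0.4908 0.1041 0.211 ] yaw 79.3 tilt [-1.2e-03 -7.0e-04 -1.0e+00] gap 0.0856 F [ 0.66  0.02 -0.  ] j6 1.81
turn tool [-0.06  0.05  0.28] shift after turn [ 0.1198 -0.0649  0.199 ] before [ 0.1203 -0.0641  0.199 ]
4946 ((0.44771212339401245, 0.20468267798423767), (0.12159071117639542, 0.022487934678792953), 79.27896118164062) 0.022816814759328508
t 13.32 tcp [0.4913 0.1034 0.2111] yaw 79.2 tilt [-8.e-04 -7.e-04 -1.e+00] gap 0.0855 F [-0.07 -0.26  0.46] j6 1.81
10217 [ 0.57193567 -0.00713068  0.0560051 ] [0.68527082 0.23159355 0.06599764] ((0.6286909580230713, 0.11474909633398056), (0.09790197014808655, 0.24122673273086548), 4.119324207305908)
```

View pics/w7.png

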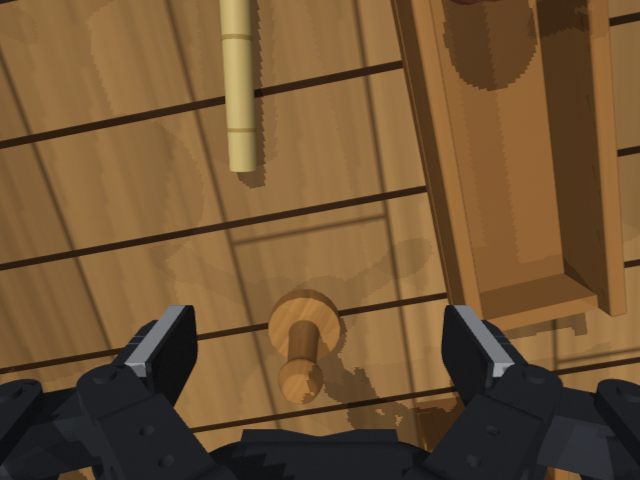

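The dibber's butt is at (243,168), with its axis at 79.3°. I'll move over its middle and descend.

Call:
play_rows(steps=[{"claw": 0,"dp": [0.018,-0.01,0],"angular": [0,0,0]},{"claw": 0,"dp": [0.03,-0.016,0],"angular": [0,0,0]},{"claw": 0,"dp": [0.03,-0.016,0],"angular": [0,0,0]},{"claw": 0,"dp": [0.025,-0.014,0.0],"angular": [0,0,0]},{"claw": 60,"dp": [0.0096,-0.0059,0.0],"angular": [0,0,0]},{"claw": 60,"dp": [0,0,0.03],"angular": [0,0,0]},{"claw": 60,"dp": [0,0,0.04],"angular": [0,0,0]},{"claw": 60,"dp": [0,0,0.04],"angular": [0,0,0]}])

```text
clock: 13.98
tcp_pos: [0.4536, 0.2256, 0.1015]
orientation: [0.001, 0.771, 0.637, 0.002]
wrist_force: [0.8, 0.2, -0.2]
finger_gap: 0.0653
```

Call:
play_rows(steps=[{"claw": 60,"dp": [0,0,0.02],"angular": [0,0,0]},{"claw": 60,"dp": [0,0,0],"angular": [0,0,0]},{"claw": 60,"dp": [0,0,0],"angular": [0,0,0]},{"claw": 60,"dp": [0,0,0],"angular": [0,0,0]},{"claw": 60,"dp": [0,0,0],"angular": [0,0,0]},{"claw": 60,"dp": [0,0,0],"angular": [0,0,0]},{"claw": 60,"dp": [0,0,0],"angular": [0,0,0]},{"claw": 60,"dp": [0,0,0],"angular": [0,0,0]}])

```text
clock: 14.65
tcp_pos: [0.4522, 0.2264, 0.0828]
orientation: [0.0, 0.77, 0.637, 0.001]
wrist_force: [-0.1, -0.3, 0.7]
finger_gap: 0.065
```

```bash
python3 - <<'E'
from h import *
to([.4516,.2256,.012],79.2)
E
```

```text
t 14.65 tcp [0.4522 0.2264 0.0828] yaw 79.2 tilt [ 1.9e-03  5.0e-04 -1.0e+00] gap 0.0650 F [-0.14 -0.32  0.66] j6 2.06
turn tool [ 0.1  -0.05  0.01] shift after turn [-0.0009 -0.0004  0.0708] before [-0.0009 -0.0005  0.0708]
```

Call:
play_rows(force=40, steps=[{"claw": 60,"dp": [0,0,0.015],"angular": [0,0,0]},{"claw": 60,"dp": [0,0,0.018],"angular": [0,0,0]},{"claw": 60,"dp": [0,0,0.018],"angular": [0,0,0]},{"claw": 60,"dp": [0,0,0.013],"angular": [0,0,0]},{"claw": 60,"dp": [0,0,0.0065],"angular": [0,0,0]},{"claw": 60,"dp": [0,0,0],"angular": [0,0,0]},{"claw": 100,"dp": [0,0,0],"angular": [0,0,0]},{"claw": 140,"dp": [0,0,0],"angular": [0,0,0]}])

```text
clock: 15.32
tcp_pos: [0.4522, 0.2264, 0.0122]
orientation: [0.0, 0.77, 0.638, 0.001]
wrist_force: [-0.3, 0.5, -0.1]
finger_gap: 0.0424
```

Call:
play_rows(steps=[{"claw": 180,"dp": [0,0,0],"angular": [0,0,0]},{"claw": 255,"dp": [0,0,0],"angular": [0,0,0]},{"claw": 255,"dp": [0,0,0],"angular": [0,0,0]},{"claw": 255,"dp": [0,0,0],"angular": [0,0,0]},{"claw": 255,"dp": [0,0,0],"angular": [0,0,0]},{"claw": 255,"dp": [0,0,0],"angular": [0,0,0]},{"claw": 255,"dp": [0,0,0],"angular": [0,0,0]},{"claw": 255,"dp": [0,0,0],"angular": [0,0,0]}])

```text
clock: 15.98
tcp_pos: [0.4523, 0.2264, 0.0123]
orientation: [0.0, 0.77, 0.637, 0.001]
wrist_force: [-0.6, 0.1, 6.1]
finger_gap: 0.0202
```

```bash
python3 - <<'E'
from h import *
to(None)
# long rack & pot geometry (avg)
for f in ('scene1','side1'):
    P=np.load(f+'.npz')['P'].reshape(-1,3)
    k=(P[:,0]>.59)&(P[:,0]<.665)&(P[:,1]>.2)&(P[:,1]<.31)&(P[:,2]>.068)&(P[:,2]<.085); p=P[k]; print(f,len(p),cv2.minEnclosingCircle(p[:,:2].astype(np.float32)),p[:,2].max(),p.min(0),p.max(0))
E
```

```text
t 15.98 tcp [0.4523 0.2264 0.0123] yaw 79.2 tilt [ 2.e-03  6.e-04 -1.e+00] gap 0.0202 F [-0.63  0.05  6.15] j6 2.06
scene1 645 ((0.636547327041626, 0.2668604254722595), 0.04805225878953934) 0.08280935570334469 [0.59441011 0.22372508 0.06801947] [0.66491238 0.30552362 0.08280936]
side1 1138 ((0.6344029903411865, 0.2679250240325928), 0.05152001231908798) 0.07992046651393009 [0.59117808 0.21946151 0.06805399] [0.66498212 0.3093392  0.07992047]
```

The dibber is gripped (gap 20 mm). I'll lift, turn it onto the rack's axis and traverse.

Call:
play_rows(steps=[{"claw": 255,"dp": [0,0,-0.015],"angular": [0,0,0]},{"claw": 255,"dp": [0,0,-0.03],"angular": [0,0,0]},{"claw": 255,"dp": [0,0,-0.03],"angular": [0,0,0]},{"claw": 255,"dp": [0,0,-0.025],"angular": [0,0,0]},{"claw": 255,"dp": [0,0,-0.015],"angular": [0,0,-4.9]},{"claw": 255,"dp": [0,0,0],"angular": [0,0,-4.9]},{"claw": 255,"dp": [0,0,0],"angular": [0,0,-4.9]},{"claw": 255,"dp": [0,0,0],"angular": [0,0,0]}])

```text
clock: 16.65
tcp_pos: [0.4516, 0.2262, 0.1268]
orientation: [0.0, 0.682, 0.732, 0.0]
wrist_force: [-1.0, -0.7, -1.2]
finger_gap: 0.0204
```

Call:
play_rows(steps=[{"claw": 255,"dp": [-0.008,0.01,0],"angular": [0,0,0]},{"claw": 255,"dp": [-0.02,0.026,0],"angular": [0,0,0]},{"claw": 255,"dp": [-0.025,0.034,0],"angular": [0,0,0]},{"claw": 255,"dp": [-0.025,0.034,0],"angular": [0,0,0]},{"claw": 255,"dp": [-0.025,0.034,0],"angular": [0,0,0]},{"claw": 255,"dp": [-0.019,0.025,0],"angular": [0,0,0]},{"claw": 255,"dp": [-0.008,0.0106,0],"angular": [0,0,0]},{"claw": 255,"dp": [0,0,0],"angular": [0,0,0]}])

```text
clock: 17.32
tcp_pos: [0.6354, 0.1059, 0.1251]
orientation: [0.001, 0.685, 0.729, 0.0]
wrist_force: [-0.8, 0.6, -0.9]
finger_gap: 0.0202
```

Call:
play_rows(steps=[{"claw": 255,"dp": [0,0,0],"angular": [0,0,0]},{"claw": 255,"dp": [0,0,0],"angular": [0,0,0]},{"claw": 255,"dp": [0,0,0],"angular": [0,0,0]},{"claw": 255,"dp": [0,0,0],"angular": [0,0,0]},{"claw": 255,"dp": [0,0,0],"angular": [0,0,0]},{"claw": 255,"dp": [0,0,0],"angular": [0,0,0]},{"claw": 255,"dp": [0,0,0],"angular": [0,0,0]},{"claw": 255,"dp": [0,0,0],"angular": [0,0,0]}])

```text
clock: 17.98
tcp_pos: [0.632, 0.1094, 0.1265]
orientation: [0.0, 0.682, 0.731, 0.0]
wrist_force: [0.6, 0.8, -1.1]
finger_gap: 0.0202
```

```bash
python3 - <<'E'
from h import *
to([.634,.108,.028],93.9)
ims=[]
im,d,P,T,c=cam('scene'); a=cv2.resize(im[240:430,230:430],(400,380)); P=P.reshape(-1,3)
im,d,Q,T,c=cam('side'); b=cv2.resize(im[200:400,110:310],(400,380)); save('s8',np.hstack([a,b])); Q=Q.reshape(-1,3)
for n,X in (('scene',P),('side',Q)):
    k=(X[:,0]>.55)&(X[:,0]<.71)&(X[:,1]>0)&(X[:,1]<.25)&(X[:,2]>.095)&(X[:,2]<.135)&(abs(X[:,1]-.108)>.03); p=X[k]
    if len(p)>10: print(n,len(p),p[:,2].min(),p[:,2].max(),cv2.minAreaRect(p[:,:2].astype(np.float32)))
E
```

```text
t 17.98 tcp [0.632  0.1094 0.1265] yaw 93.9 tilt [ 3.e-04 -1.e-04 -1.e+00] gap 0.0202 F [ 0.63  0.81 -1.13] j6 1.55
turn tool [0.02 0.01 0.03] shift after turn [-0.0016  0.0019  0.0985] before [-0.0016  0.0019  0.0985]
scene 234 0.11865085482967896 0.13498339121809866 ((0.6343265175819397, 0.11955678462982178), (0.02182847447693348, 0.1793128401041031), 5.662846565246582)
side 414 0.11546028649536344 0.13499850197666102 ((0.6248241066932678, 0.11364734172821045), (0.1818249672651291, 0.019241681322455406), 88.29198455810547)
```

View pics/s8.png

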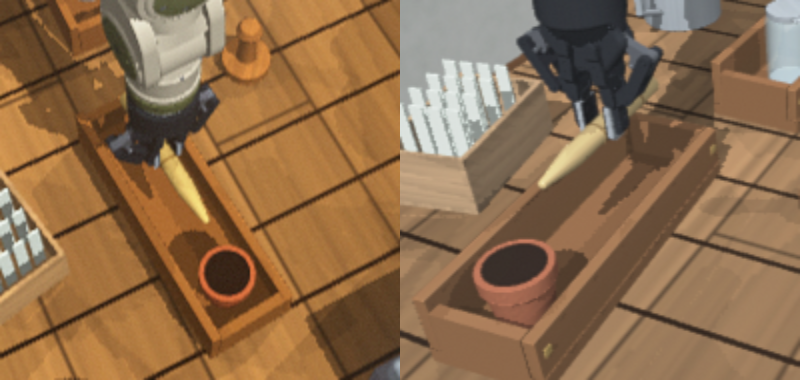

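The dibber hangs centred and parallel over the rack, with its point at (207,220), clear of the pot at (228,272). I'll lower it and watch the force.

Call:
play_rows(steps=[{"claw": 255,"dp": [-0.002,0,0.012],"angular": [0,0,0]},{"claw": 255,"dp": [0,0,0.016],"angular": [0,0,0]},{"claw": 255,"dp": [0,0,0.016],"angular": [0,0,0]},{"claw": 255,"dp": [0,0,0.016],"angular": [0,0,0]},{"claw": 255,"dp": [0,0,0.012],"angular": [0,0,0]},{"claw": 255,"dp": [0,0,0.006],"angular": [0,0,0]},{"claw": 255,"dp": [0,0,0.003],"angular": [0,0,0]},{"claw": 255,"dp": [0,0,0],"angular": [0,0,0]}])

```text
clock: 18.75
tcp_pos: [0.632, 0.1071, 0.0448]
orientation: [-0.0, 0.683, 0.731, -0.0]
wrist_force: [-0.2, 0.0, -1.3]
finger_gap: 0.0201
```

Call:
play_rows(steps=[{"claw": 255,"dp": [0,0,0.003],"angular": [0,0,0]},{"claw": 255,"dp": [0,0,0.003],"angular": [0,0,0]},{"claw": 255,"dp": [0,0,0.002],"angular": [0,0,0]},{"claw": 255,"dp": [0,0,0],"angular": [0,0,0]},{"claw": 255,"dp": [0,0,0],"angular": [0,0,0]},{"claw": 255,"dp": [0,0,0],"angular": [0,0,0]},{"claw": 255,"dp": [0,0,0],"angular": [0,0,0]},{"claw": 255,"dp": [0,0,0],"angular": [0,0,0]}])

```text
clock: 19.42
tcp_pos: [0.6324, 0.1072, 0.0375]
orientation: [0.0, 0.683, 0.731, 0.0]
wrist_force: [-0.3, 0.3, -1.1]
finger_gap: 0.0203
```

Call:
play_rows(steps=[{"claw": 255,"dp": [0,0,0.002],"angular": [0,0,0]},{"claw": 255,"dp": [0,0,0.002],"angular": [0,0,0]},{"claw": 255,"dp": [0,0,0.001],"angular": [0,0,0]},{"claw": 255,"dp": [0,0,0],"angular": [0,0,0]},{"claw": 255,"dp": [0,0,0],"angular": [0,0,0]},{"claw": 255,"dp": [0,0,0],"angular": [0,0,0]},{"claw": 255,"dp": [0,0,0],"angular": [0,0,0]},{"claw": 255,"dp": [0,0,0],"angular": [0,0,0]}])

```text
clock: 20.08
tcp_pos: [0.6323, 0.1072, 0.0323]
orientation: [0.0, 0.683, 0.731, 0.0]
wrist_force: [-0.1, -0.1, -0.1]
finger_gap: 0.0202
```

Call:
play_rows(steps=[{"claw": 255,"dp": [0,0,0.001],"angular": [0,0,0]},{"claw": 255,"dp": [0,0,0.001],"angular": [0,0,0]},{"claw": 255,"dp": [0,0,0.001],"angular": [0,0,0]},{"claw": 255,"dp": [0,0,0],"angular": [0,0,0]},{"claw": 255,"dp": [0,0,0],"angular": [0,0,0]},{"claw": 255,"dp": [0,0,0],"angular": [0,0,0]},{"claw": 255,"dp": [0,0,0],"angular": [0,0,0]},{"claw": 255,"dp": [0,0,0],"angular": [0,0,0]}])

```text
clock: 20.75
tcp_pos: [0.6315, 0.1072, 0.029]
orientation: [-0.001, 0.683, 0.731, -0.001]
wrist_force: [-4.9, -0.2, 2.5]
finger_gap: 0.0203
```

Call:
play_rows(force=20, steps=[{"claw": 255,"dp": [0,-0.002,0],"angular": [0,0,0]},{"claw": 185,"dp": [0,0,0],"angular": [0,0,0]},{"claw": 175,"dp": [0,0,0],"angular": [0,0,0]},{"claw": 165,"dp": [0,0,0],"angular": [0,0,0]},{"claw": 160,"dp": [0,0,0],"angular": [0,0,0]},{"claw": 160,"dp": [0,0,0],"angular": [0,0,0]},{"claw": 160,"dp": [0,0,0],"angular": [0,0,0]},{"claw": 160,"dp": [0,0,0],"angular": [0,0,0]}])

```text
clock: 21.42
tcp_pos: [0.6266, 0.1069, 0.0288]
orientation: [-0.002, 0.683, 0.731, -0.002]
wrist_force: [-12.1, -0.2, 7.0]
finger_gap: 0.0316
```

Call:
play_rows(steps=[{"claw": 160,"dp": [0,-0.001,-0.003],"angular": [0,0,0]},{"claw": 160,"dp": [0,0,-0.005],"angular": [0,0,0]},{"claw": 160,"dp": [0,0,-0.008],"angular": [0,0,0]},{"claw": 160,"dp": [0,0,-0.01],"angular": [0,0,0]},{"claw": 160,"dp": [0,0,-0.015],"angular": [0,0,0]},{"claw": 160,"dp": [0,0,-0.03],"angular": [0,0,0]},{"claw": 160,"dp": [0,0,-0.035],"angular": [0,0,0]},{"claw": 160,"dp": [0,0,-0.035],"angular": [0,0,0]}])

```text
clock: 22.08
tcp_pos: [0.6296, 0.1069, 0.1725]
orientation: [0.0, 0.683, 0.731, 0.0]
wrist_force: [1.3, -0.1, 0.1]
finger_gap: 0.0318
```

Call:
play_rows(steps=[{"claw": 160,"dp": [0,-0.03,-0.02],"angular": [0,0,0]},{"claw": 160,"dp": [0,-0.035,0],"angular": [0,0,0]},{"claw": 160,"dp": [0,-0.035,0],"angular": [0,0,0]},{"claw": 160,"dp": [0,-0.03,0],"angular": [0,0,0]},{"claw": 160,"dp": [0,-0.02,0],"angular": [0,0,0]},{"claw": 160,"dp": [0,0,0],"angular": [0,0,0]},{"claw": 160,"dp": [0,0,0],"angular": [0,0,0]},{"claw": 160,"dp": [0,0,0],"angular": [0,0,0]}])

```text
clock: 22.75
tcp_pos: [0.4813, 0.0968, 0.1916]
orientation: [0.001, 0.683, 0.731, 0.001]
wrist_force: [-0.1, 0.7, -0.5]
finger_gap: 0.0321
```

```bash
python3 - <<'E'
from h import *
to(None)
ims=[]
for n in ('scene','side'):
    im,d,P,T,c=cam(n)
    hsv=cv2.cvtColor(im,cv2.COLOR_RGB2HSV); 
    X=P.reshape(-1,3); k=(X[:,0]>.59)&(X[:,0]<.67)&(X[:,1]>.0)&(X[:,1]<.215)&(X[:,2]>.0245)&(X[:,2]<.045); p=X[k]
    col=im.reshape(-1,3)[k].astype(int); g=col[:,1]>130; p=p[g]
    print(n,len(p)); 
    if len(p)>10: print(cv2.minAreaRect(p[:,:2].astype(np.float32)),p[:,2].max(),np.median(p[:,2]))
    k=(abs(X[:,0]-.595)<.05)&(abs(X[:,1]+.194)<.05)&(X[:,2]>.108)&(X[:,2]<.135); m=cv2.minEnclosingCircle(X[k][:,:2].astype(np.float32)); print('jar',m,np.median(X[k][:,2]))
    ims.append(cv2.resize(im[180:430,200:420] if n=='scene' else im[170:420,110:380],(400,400)))
save('s9',np.hstack(ims))
E
```

```text
t 22.75 tcp [0.4813 0.0968 0.1916] yaw 93.9 tilt [ 0.0037  0.     -1.    ] gap 0.0321 F [-0.11  0.65 -0.46] j6 1.54
scene 457
((0.6310560703277588, 0.11415725201368332), (0.019291937351226807, 0.1752004474401474), 3.435981512069702) 0.04270071480015192 0.03345524523944299
jar ((0.5935707092285156, -0.1911585032939911), 0.03232242912054062) 0.11802314835446204
side 612
((0.62937331199646, 0.11143128573894501), (0.02109757624566555, 0.1785617619752884), 3.564366102218628) 0.03861543543643109 0.034599267260661815
jar ((0.5759538412094116, -0.18214601278305054), 0.014358865097165108) 0.11776026120501643
```

View pics/s9.png

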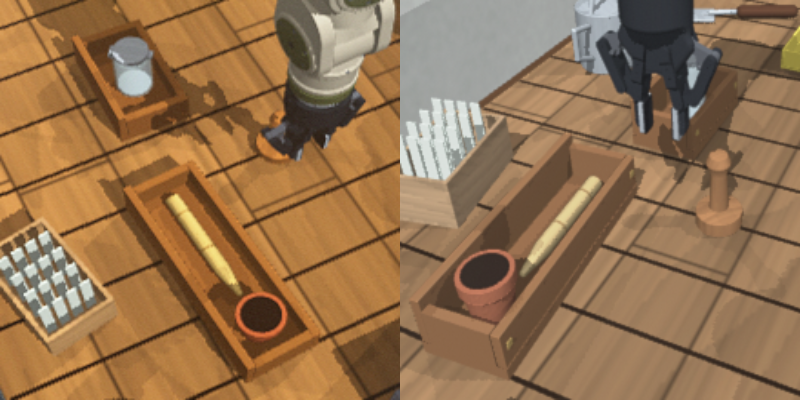

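The dibber lies flat in the long rack, from (172,198) to (238,292), parallel to its walls. The pot and tamper are undisturbed, and the jar stands in the short rack with its lid shut. Handing in.

```bash
python3 -c "
from h import *
print(env.hand_in())"
```

```text
the job is handed in; nothing more can be done
None
```

I shut the jar's lid on the table, set the jar upright on the short rack's floor, and laid the dibber flat in the long rack beside the clay pot. I handed in at about 23 s of the 72 s allowed; the hand-in gives no verdict.

- **Jar:** the lid was pressed down until it read 13.5 N at rim height. In the rack, the lid top measured 0.118 to 0.119 m against 0.120 m expected, at about (0.593, -0.192).
- **Dibber:** its top is at about 0.034 to 0.035 m median (0.037 m expected lying flat), and it is parallel to the rack and clear of the pot.
- **Bystanders:** the pot and tamper looked undisturbed in the last picture. The tray was only partly in view, and the arm did not go near it after the start.
- **Robot:** the arm was clear of everything at hand-in.

- **Disagreement:** the scene and side cameras differ by 3 to 5 mm. The last side-view jar position was unusable because the gripper hid the jar.
- **Contact:** while I released the dibber, something pushed the gripper sideways with about 12 N, probably the rack's back wall against a finger linkage. That is below the 40 N limit, and nothing shifted visibly.

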